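Clamp a washer control module in the test socket and start its test

ROBOT

A 6-joint arm with a two-finger parallel gripper is mounted at the origin on the work surface. World frame = base frame: x ahead of the robot, y to its left, z up, the work surface at z = 0. Lengths are in mm, angles in degrees, forces in N, time in s.
With the tool pointing down it reaches from about 350 to 850 mm from the base axis. Payload 8.1 kg.
Tool frame: the origin (TCP) lies midway between the tips of the shut fingers; the grasp point (between the pads) lies manip.grasp_offset behind it (manip.grasp_offset is the distance from the TCP to the grasp point, in mm); z points along the fingers, y is the line along which they close (so a half turn about z gives the same grasp; the last joint's range is limited). The gripper opens to 85 mm and grips with 20 to 120 N. Pads are 22 mm wide; open, the fingers measure 114 mm over their backs; the gripper's body (76 mm by 85 mm) begins 54 mm behind the grasp point. The pads swing forward as they close: fully open they stand 13 mm farther back than shut.
Start: joints at [68.732, 7.471, 85.268, -0, 87.261, -4.893], TCP at [169.133, 575.673, 207.592] pointing down, gripper open.
Joint ranges: [-169.43, 169.43], [-51.17, 129.36], [1.28, 143.12], [-76.62, 256.62], [0, 156.53], [-152.29, 152.29]. Speed limits (degrees/s): [136.94, 136.94, 159.86, 180, 180, 180].

INTERFACE

Orientations are given as a 3x3 rotation matrix whose columns are the frame's x, y, z axes.
In Python, from bench import status, capture, manip, silhouettes gives the robot as it stands.
- The arm moves only by the tool carry_out, never from a script. Its argument "targets" is a list that holds one entry, the list of rows, each a list of 5 numbers: the shift along the tool's x, y, z in m, then the turn about the tool's z in rad, then the finger opening in m, from 0 to 0.0854. In form: [[[x, y, z, twist, fingers], ...]]. A call has 1 to 12 rows; each row is the pose to reach, as a shift and turn from the pose commanded when the call began, along the tool's axes at that moment; what a row does not reach only later rows make up. A row lasts 1/8 s, in which the tool goes at most 62.5 mm and 10.7 degrees, less where a joint would pass 70% of its speed; a pose out of reach is approached as far as the arm can. A call with a gripper value outside its range is refused whole. The fingers move at their own pace and stop on an object; "grip_force" is the grip in N (left out, the last holds). Time passes only in rows, so rows that repeat a pose let the fingers close. It gives the time, the measured TCP pose, the force, the opening and the grip force at its end, in the units of the state.
- status.observe(): the state, without advancing time (a new reading comes with each control period).
- capture(name): name is "scene" or "top" or "wrist"; returns a dict with "color" (420x560x3 uint8, blue, green, red), "fx", "fy", "cx", "cy" (pixels), "T" (4x4, takes a point from camera to world coordinates); the wrist camera has in their place "hand_eye" (4x4, takes a point from camera to tool coordinates, whose origin is the TCP and whose axes are the flange's). Camera axes: x right, y down, z forward; pixel columns grow to the right and rows downward; lengths in mm; the calibration is good to about 2 mm. The wrist camera is an equidistant fisheye: a pixel r from the principal point sees the ray r / f radians off the axis. A picture is of the moment at which its call begins: read the wrist's pose just before it. There is no depth.
- manip.job_done(): hands the job in; it is judged then, once.
Trained networks look in the newest picture that a camera, given by its name, has taken for a name from the list of things; names that differ only in an ending like _2 or _b are one class to them, and where a whole thing is asked for, a point or a joint stands for the part that bears it (a point fixed in the world has none). Each returns a list of dicts, best first, with "conf" (0 to 1); they miss things now and then, are a little off and sometimes report something else, mostly with a low value. They report only what shows in the picture. A call takes as long as a camera call. They do not tell look-alikes from the thing itself.
- silhouettes(camera, thing): "mask" (420x560 bool, what is visible of it) and "at" ([column, row] in pixels, amid what is visible of it).
The state is a dict: "clock": time; "joints": joint angles; "qvel": joint speeds; "tau": joint torques, N m; "tool_pos": TCP position; "tool_rot": TCP orientation; "wrist_force": force on the tool from outside, world axes, zero at the start; "moment": the same for the moment, N m; "grip_width": finger opening in mm; "gripper_force": force on a finger pad.
Only numpy, scipy, OpenCV 4.12 (cv2) and the standard library are available. Lean on these libraries where they do the work, as an engineer would, in place of code of your own. Each camera call takes 0.05 s, during which the arm holds its last target. There are 200 camera calls.

TASK

Bench-test the washer's control module: swing the clamp lever on the test socket fully open, lay the module flat in the cradle with its brass tongue towards the hinge, and swing the lever fully shut over it. Once it is clamped, press the round key all the way down and let it up, and then do the same with the long bar key. Leave the square key and the other things on the table alone.

Things in the scene. Friction and masses are not known exactly. Their poses are not given: they have to be found in the camera images.
- clamp_lever (a joint): hinge of the steel clamp lever on the test socket, rad: 0 = shut (lying over the cradle, at its stop), 1.65 = fully open (at its stop, standing up and leaning slightly back beyond vertical). Friction alone holds it wherever it is left; moving it takes about 1.5 to 2.5 N at the cross bar
- clamp_hinge (a point): point on the hinge axis midway between the two ears, at 85 mm along the socket's +x from its middle, 75 mm above the table; the axis is the socket's y axis, and opening is a positive turn about it
- clamp_bar (a point): middle of the lever's round cross bar, the part to hold: 14 mm across, 98 mm clear between the lever's side arms, along the socket's y axis. 100 mm above the table when shut, 85 mm from the socket's middle, away from the hinge; swings up on a 172 mm radius about the hinge to 244 mm when open. Pinch it from above, across the bar; it may turn between the pads
- socket: aluminium test socket, fixed: base 195 x 118 x 20 mm, on it a cradle walled by black strips 10 mm wide, 10 mm high (top 30 mm above the table). Origin: on the table under the cradle's middle; +x points to the hinge end, z up. Two hinge ears, 85 mm high, stand at x = +90 mm. A rubber foot under the lever, over the cradle's middle, stops 1.5 mm above a module laid home
- cradle (a point): middle of the cradle's floor, 20 mm above the table, axes as the socket's. Inside the walls the cradle is 116 mm along x by 70 mm along y; the wall at the hinge end has a 50 mm gap for the module's tongue. A module laid home has its origin here
- module: washer control module, loose, about 0.18 kg: grey base plate 110 x 64 x 12 mm, on its middle a black housing 84 x 44 mm, 30 mm tall (42 mm tall in all); a brass tongue 32 mm wide, 8 mm thick, sticks out 21 mm at the +x end. Origin: middle of the plate's underside; x along its length towards the tongue, z up. Grip the housing across its 44 mm width (along y)
- tongue_end (a point): end of the module's brass tongue, 76 mm along the module's x from its origin, 6 mm above its underside
- keypad: grey keypad box fixed to the table, 200 x 90 x 30 mm; origin at the middle of its underside, x along its length. Three white keys stand on it in a row along x, 60 mm apart, in an order that changes from start to start; each has a black frame plate
- round_key (a joint): the round white key of the keypad: 0 = up, 0.008 m = fully down; a spring pushes it back up (about 1.4 N to start, 5 N fully down); it counts as pressed beyond 0.005 m
- round_top (a point): centre of the top face of the round, 34 mm wide key; 18 mm above its black frame plate's underside (48 mm above the table when up); goes down as the key is pressed; x and y axes as the keypad's
- bar_key (a joint): the long narrow (bar) white key of the keypad: 0 = up, 0.008 m = fully down; a spring pushes it back up (about 1.4 N to start, 5 N fully down); it counts as pressed beyond 0.005 m
- bar_top (a point): centre of the top face of the bar, 16 mm along x by 50 mm along y, key; 18 mm above its black frame plate's underside (48 mm above the table when up); goes down as the key is pressed; x and y axes as the keypad's
- square_key (a joint): the square white key of the keypad: 0 = up, 0.008 m = fully down; a spring pushes it back up (about 1.4 N to start, 5 N fully down); it counts as pressed beyond 0.005 m; to be left alone
- square_top (a point): centre of the top face of the square, 31 x 31 mm, key; 18 mm above its black frame plate's underside (48 mm above the table when up); goes down as the key is pressed; x and y axes as the keypad's
- screwdriver: bystander, to be left alone: black-handled screwdriver lying down, 170 mm long; origin at its underside
- wrench: bystander, to be left alone: steel wrench lying down, 170 mm long; origin at its underside
- scoop_cup: bystander, to be left alone: clear plastic measuring cup, 76 mm across, 75 mm tall; origin at its middle, on the underside
- coupling: bystander, to be left alone: small brass hose coupling standing up, 38 mm across, 44 mm tall; origin at its middle, on the underside
- screw_jar: bystander, to be left alone: clear jar with a steel cap, 64 mm across, 75 mm tall; origin at its middle, on the underside
- detergent: bystander, to be left alone: blue detergent bottle, 84 mm across, 230 mm tall; origin at its middle, on the underside
- sheet_box: bystander, to be left alone: cardboard box of dryer sheets, 120 x 70 x 100 mm tall; origin at its middle, on the underside
Things that resemble listed ones, but are neither listed nor needed, are in the scene too. Leave any blue look-alike of the module alone.

How it is judged:
By the outcome, as a careful person would: the job done as asked, in the order asked, and still so for the second after the job is handed in, with the robot touching nothing.
It also fails if it takes over 72 s, if anything falls off the work surface, if the arm or the gripper's body presses on something with over 40 N, if the wrist force passes 120 N, or if a joint passes its speed limit or range.

## Working session

There is one attempt and no reset: what is moved stays moved. The work goes in short steps, Python scripts to look and compute and a tool call to move; the robot and the scene stay as the last step left them, time stands still between calls to the robot, and variables do not carry over. Pictures are saved under pics/ and viewed, at most 10 in all, crops included, and the job is handed in when it is done.

Besides the shell and the picture viewer there is one more tool, called in YAML: its name, and indented under it one key for each argument. carry_out: Moves the arm, as the interface text tells. Its arguments: {"type":"object","properties":{"targets":{"type":"array","items":{"type":"array","items":{"type":"array","items":{"type":"number"}}}},"grip_force":{"type":"number"}},"required":["targets"]}

```bash
ls; mkdir -p pics; python3 - <<'E'
from bench import status, capture, manip, silhouettes
import cv2,numpy as np
s=status.observe(); print(s['clock'],s['tool_pos'],s['tool_rot'],manip.grasp_offset)
for n in ("scene","top"):
    c=capture(n); cv2.imwrite(f"pics/{n}0.png",c['color']); print(n,c['fx'],c['fy'],c['cx'],c['cy'],np.round(c['T'],3).tolist())
    for t in ("module","socket","keypad","round_key","bar_key","square_key","clamp_lever","clamp_bar","tongue_end"):
        try:
            print(t,[(round(d['conf'],2),[int(v) for v in d['at']],int(d['mask'].sum())) for d in silhouettes(n,t)])
        except Exception as e: print(t,e)
E
```

```text
pics
0.0 [168.93879829 575.08925845 206.54047759] [[-9.59423911e-01  2.81966893e-01 -6.55284049e-04]
 [ 2.81967623e-01  9.59422314e-01 -1.75613145e-03]
 [ 1.33523211e-04 -1.86964339e-03 -9.99998243e-01]] 18.700000000000003
scene 533.1900910770543 533.1900910770543 271.3282077382375 207.19018445480154 [[0.378, 0.598, -0.707, 1467.354], [0.926, -0.237, 0.295, -433.092], [0.008, -0.766, -0.643, 921.383], [0.0, 0.0, 0.0, 1.0]]
module [(0.95, [249, 222], 653), (0.59, [151, 331], 1777), (0.58, [159, 190], 943)]
socket [(0.89, [377, 204], 3534), (0.51, [432, 186], 754)]
keypad [(0.78, [185, 267], 1120), (0.69, [260, 277], 2954)]
round_key [(0.61, [181, 239], 138)]
bar_key [(0.5, [179, 225], 155), (0.48, [181, 257], 195)]
square_key [(0.58, [176, 222], 172)]
clamp_lever [(0.94, [371, 182], 1129), (0.64, [96, 246], 2230)]
clamp_bar [(0.57, [372, 183], 1375)]
tongue_end [(0.88, [158, 187], 987), (0.82, [148, 331], 1813), (0.65, [255, 223], 595)]
top 382.63173118502385 382.63173118502385 279.2217754221871 211.41011244892576 [[-0.097, -0.975, 0.201, 308.547], [-0.995, 0.096, -0.015, -22.075], [-0.005, -0.201, -0.98, 1241.755], [0.0, 0.0, 0.0, 1.0]]
module [(0.95, [363, 297], 824), (0.76, [289, 218], 694), (0.58, [378, 150], 643)]
socket [(0.58, [195, 212], 2371), (0.36, [269, 142], 519)]
keypad [(0.75, [344, 222], 598), (0.68, [192, 216], 2564)]
round_key [(0.68, [312, 134], 951), (0.45, [354, 211], 85)]
bar_key [(0.45, [353, 196], 63)]
square_key [(0.61, [352, 229], 104)]
clamp_lever [(0.83, [192, 213], 946)]
clamp_bar [(0.72, [193, 213], 971), (0.15, [194, 218], 2354)]
tongue_end [(0.85, [291, 222], 715), (0.8, [379, 149], 660), (0.6, [353, 232], 104)]
```

```bash
python3 - <<'E'
import cv2
for n in("scene","top"):
    a=cv2.imread(f"pics/{n}0.png"); a=a[90:390,60:500] if n=="scene" else a[80:340,130:450]
    f=2 if n=="top" else 1.8
    cv2.imwrite(f"pics/{n}0z.png",cv2.resize(a,None,fx=f,fy=f,interpolation=cv2.INTER_CUBIC))
E
```

```text
(no output)
```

View pics/scene0z.png

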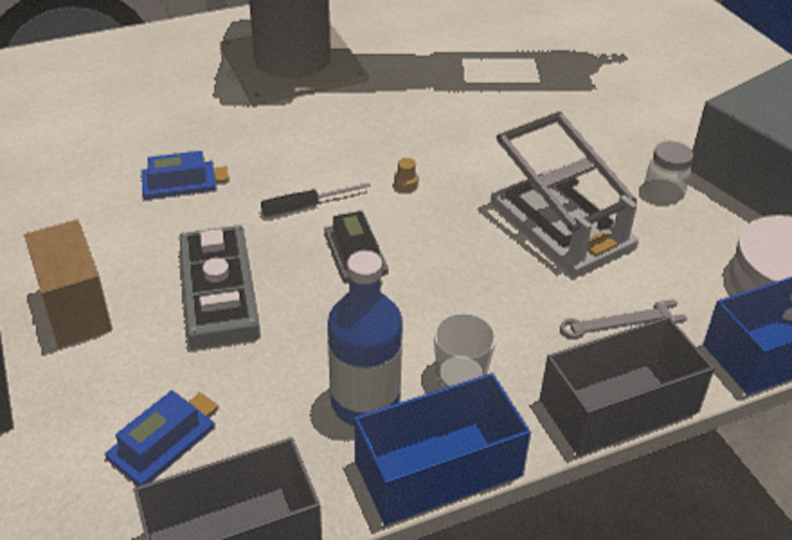

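View pics/top0z.png

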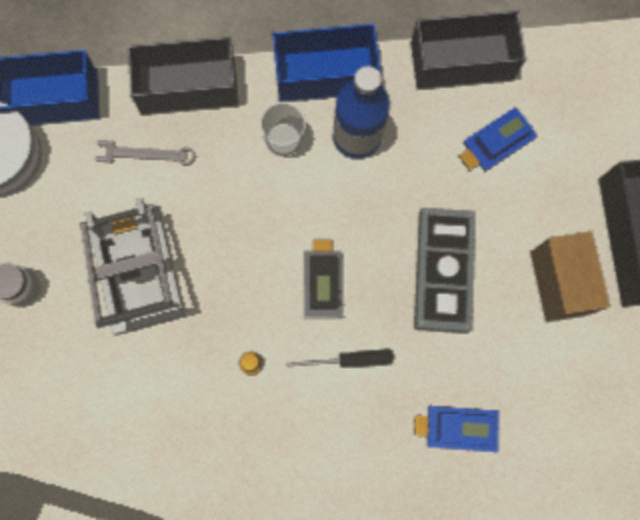

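The grey module is at about (291,221) in the top view, with its tongue pointing away from the robot. The socket is at about (195,212) with its hinge end away from the robot and the lever part open. From the robot outward the keys run square, round, bar. Next I fit poses by matching silhouettes.

```bash
cat > h.py <<'E'
from bench import status, capture, manip, silhouettes
import cv2,numpy as np
from scipy.optimize import minimize
def box(x0,x1,y0,y1,z0,z1):
    return np.array([[x,y,z] for x in np.linspace(x0,x1,5) for y in np.linspace(y0,y1,5) for z in (z0,z1)])
MODULE=[box(-55,55,-32,32,0,12),box(-42,42,-22,22,12,42),box(55,76,-16,16,2,10)]
KEYPAD=[box(-100,100,-45,45,0,30)]
SOCKET=[box(-97.5,97.5,-59,59,0,20)]
def place(p,x,y,a,z=0):
    c,s=np.cos(a),np.sin(a); return p@np.array([[c,s,0],[-s,c,0],[0,0,1]])+[x,y,z]
def campose(c):
    if 'T' in c: return c['T']
    s=c['state']; T=np.eye(4); T[:3,:3]=s['tool_rot']; T[:3,3]=s['tool_pos']; return T@c['hand_eye']
def snap(n):
    s=status.observe(); c=capture(n); c['state']=s; c['wrist']='T' not in c; c['P']=campose(c); return c
def proj(c,p):
    q=(np.asarray(p)-c['P'][:3,3])@c['P'][:3,:3]
    if c['wrist']:
        r=np.hypot(q[:,0],q[:,1]); k=np.arctan2(r,q[:,2])/np.maximum(r,1e-9)
        return np.c_[c['cx']+c['fx']*k*q[:,0],c['cy']+c['fy']*k*q[:,1]]
    return np.c_[c['cx']+c['fx']*q[:,0]/q[:,2],c['cy']+c['fy']*q[:,1]/q[:,2]]
def ray(c,uv,z):
    x,y=(uv[0]-c['cx'])/c['fx'],(uv[1]-c['cy'])/c['fy']
    if c['wrist']:
        r=np.hypot(x,y); d=np.array([np.sin(r)*x/r,np.sin(r)*y/r,np.cos(r)]) if r>0 else np.array([0,0,1.])
    else: d=np.array([x,y,1.])
    d=c['P'][:3,:3]@d; o=c['P'][:3,3]; return o+d*(z-o[2])/d[2]
def render(c,parts,S=4):
    m=np.zeros((420*S,560*S),np.uint8)
    for p in parts:
        cv2.fillConvexPoly(m,cv2.convexHull(np.round((proj(c,p)+.5)*S*16).astype(np.int32)),1,shift=4)
    return m
def fit(views,model,x0,z=0,step=(8,8,.08)):
    S=4; big=[(c,cv2.resize(m.astype(np.uint8),None,fx=S,fy=S,interpolation=cv2.INTER_NEAREST)) for c,m in views]
    def f(v):
        e=0
        for c,m in big:
            r=render(c,[place(p,v[0],v[1],v[2],z) for p in model]); e+=1-(r&m).sum()/max(1,(r|m).sum())
        return e/len(big)
    sim=np.array([x0]+[np.array(x0)+np.eye(3)[i]*step[i] for i in range(3)])
    r=minimize(f,x0,method='Nelder-Mead',options=dict(initial_simplex=sim,xatol=.02,fatol=1e-5)); return r.x,r.fun
def near(n,t,uv):
    return min(silhouettes(n,t),key=lambda d:np.hypot(*(np.array(d['at'])-uv)))
E
python3 - <<'E'
from h import *
C={n:snap(n) for n in("scene","top")}
full=lambda x,y:(130+x/2,80+y/2)
for nm,model,pt,ps,z,a0 in (("module",MODULE,(291,220),(250,222),0,0),("keypad",KEYPAD,(352,213),(181,247),0,0),):
    mt,ms=near("top",nm,pt),near("scene",nm,ps)
    print(nm,mt['at'],mt['mask'].sum(),ms['at'],ms['mask'].sum())
    x0=ray(C['top'],pt,20)
    print(x0)
    for v in ([(C['top'],mt['mask'])],[(C['scene'],ms['mask'])]): print(fit(v,model,[x0[0],x0[1],a0]))
for l,p in dict(bar=(450,230),rnd=(448,266),sq=(447,303)).items(): print(l,ray(C['top'],full(*p),48))
S=silhouettes("top","socket")[0]['mask']|silhouettes("top","clamp_lever")[0]['mask']
a=C['top']['color'].copy()
out=[]
for n,cc in (("top",(195,212)),("scene",(377,204))):
    a=C[n]['color'].copy()
    for t,col in (("socket",(0,0,255)),("clamp_lever",(0,255,0))):
        m=near(n,t,cc)['mask'].astype(np.uint8)
        cs,_=cv2.findContours(m,0,2); 
    x,y=cc; k=50 if n=="top" else 60
    w=a[y-k:y+k,x-k:x+k]; out.append(cv2.resize(w,(400,400),interpolation=cv2.INTER_CUBIC))
cv2.imwrite("pics/sock.png",np.hstack(out))
E
```

```text
module [288.1, 221.8] 687 [251.6, 223.6] 645
[526.63511978 -76.1475642   20.        ]
(array([ 5.22877408e+02, -7.68978433e+01, -9.21245895e-02]), np.float64(0.07023354564755835))
(array([ 5.24363663e+02, -7.91592896e+01, -8.55926174e-02]), np.float64(0.3895251729897399))
keypad [343.7, 212.3] 859 [180.8, 268.8] 915
[ 530.23978812 -276.05091108   20.        ]
(array([ 5.25211598e+02, -2.75822717e+02, -1.65071330e-01]), np.float64(0.5403214867064569))
(array([ 5.28140587e+02, -2.78289615e+02, -1.76591047e-01]), np.float64(0.6435865565060563))
bar [ 582.6571597  -287.76595522   48.        ]
rnd [ 524.53691086 -276.55293274   48.        ]
sq [ 465.79473256 -266.90335522   48.        ]Traceback (most recent call last):
  File "<stdin>", line 17, in <module>
  File "h.py", line 43, in near
    return min(silhouettes(n,t),key=lambda d:np.hypot(*(np.array(d['at'])-uv)))
ValueError: min() iterable argument is empty
```

```bash
python3 - <<'E'
from h import *
out=[]
for n,(x,y) in (("top",(195,212)),("scene",(377,204))):
    a=cv2.imread(f"pics/{n}0.png"); k=40 if n=="top" else 50
    out.append(cv2.resize(a[y-k:y+k,x-k:x+k],(400,400),interpolation=cv2.INTER_CUBIC))
cv2.imwrite("pics/sock.png",np.hstack(out))
E
```

```text
(no output)
```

View pics/sock.png

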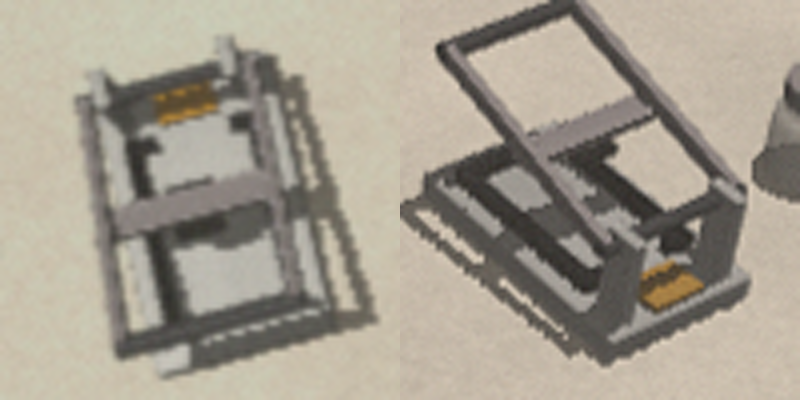

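Left: the lever stands over the base with its bar running from (120,345) to (305,302). Right: the base corners are at (428,175), (605,347) and (748,275), and the bar runs from (440,48) to (575,3). The hinge end carries the brass contact.

```bash
python3 - <<'E'
from h import *
C={n:snap(n) for n in("scene","top")}
sc=lambda x,y:np.array(((x-400)/4+327,154+y/4)); tp=lambda x,y:np.array((155+x/5,172+y/5))
pts=[ray(C['scene'],sc(*p),20) for p in((428,175),(605,347),(748,275))]
print(np.round(pts,1),[np.linalg.norm(pts[i]-pts[i+1]) for i in(0,1)])
t=[ray(C['top'],tp(*p),20) for p in((162,358),(325,308))]; print('top',np.round(t,1))
# joint fit: x,y,yaw,theta on 2-cam points
ob=[('scene',sc(428,175),(-97.5,-59,20)),('scene',sc(605,347),(97.5,-59,20)),('scene',sc(748,275),(97.5,59,20)),
('top',tp(325,308),(-97.5,-59,20)),('top',tp(162,358),(-97.5,59,20))]
bars=[('scene',sc(507,25)),('top',tp(213,323))]
from scipy.optimize import least_squares
def res(v):
    x,y,a,th=v; r=[]
    for n,uv,p in ob: r+=list(proj(C[n],place(np.array([p],float),x,y,a))[0]-uv)
    t0=np.arctan2(25,170); b=np.array([[85-172*np.cos(th+t0),0,75+172*np.sin(th+t0)]])
    for n,uv in bars: r+=list(proj(C[n],place(b,x,y,a))[0]-uv)
    return r
m=(pts[0]+pts[2])/2; a=np.arctan2(*(pts[1]-pts[0])[[1,0]])
r=least_squares(res,[m[0],m[1],a,.6]); print(r.x,np.degrees(r.x[2:]),np.round(r.fun,1))
x,y,a,th=r.x;t0=np.arctan2(25,170)
for q in (th,1.65,0): print(place(np.array([[85-172*np.cos(q+t0),0,75+172*np.sin(q+t0)]]),x,y,a))
E
```

```text
[[503.  151.4  20. ]
 [692.4 175.1  20. ]
 [668.6 294.5  20. ]] [np.float64(190.8423329890232), np.float64(121.77877976887949)]
top [[482.6 262.5  20. ]
 [504.7 156.2  20. ]]
[5.81555535e+02 2.22186346e+02 1.57459923e-01 9.27105156e-02] [9.02178901 5.31192126] [-2.4 -1.6  0.3 -1.8  0.4 -0.1  2.6  2.9 -0.7  2.1  2.7  3.3 -0.3 -4.5]
[[500.44927247 209.30875622 115.67143203]]
[[703.43929378 241.53835347 242.65629631]]
[[497.4394178  208.83086867 100.02496637]]
```

carry_out:
  targets:
    - [[-0.05,-0.033,-0.03,0.15,0.085],[-0.1,-0.066,-0.06,0.3,0.085],[-0.15,-0.099,-0.09,0.45,0.085],[-0.2,-0.131,-0.12,0.6,0.085],[-0.25,-0.164,-0.13,0.75,0.085],[-0.3,-0.197,-0.13,0.9,0.085],[-0.35,-0.23,-0.13,1.05,0.085],[-0.402,-0.263,-0.13,1.127,0.085],[-0.402,-0.263,-0.13,1.127,0.085],[-0.402,-0.263,-0.13,1.127,0.085]]

```text
clock: 2.95
tool_pos: [480.7, 209.8, 337.4]
tool_rot: [[-0.157, 0.988, -0.001], [0.988, 0.157, 0.0], [0.0, -0.0, -1.0]]
wrist_force: [-0.4, 0.6, 0.3]
grip_width: 84.7
gripper_force: 0.0
```

```bash
python3 - <<'E'
from h import *
c=snap("wrist"); s=c['state']; print(s['clock'],s['tool_pos'],np.round(s['tool_rot'],3).tolist(),s['wrist_force'])
print(c['fx'],c['cx'],c['cy'],np.round(c['hand_eye'],3).tolist())
for t in("socket","clamp_bar","clamp_lever","module"): print(t,[(round(d['conf'],2),d['at'],int(d['mask'].sum())) for d in silhouettes("wrist",t)])
cv2.imwrite("pics/w1.png",cv2.resize(c['color'],(800,600),interpolation=cv2.INTER_CUBIC))
E
```

```text
2.95 [480.74103581 209.78196811 337.44972904] [[-0.157, 0.988, -0.001], [0.988, 0.157, 0.0], [0.0, -0.0, -1.0]] [-0.35984924  0.56892712  0.25461623]
325.19226210127806 283.45035002824574 211.90988450328683 [[-0.001, -0.96, -0.279, 70.77], [1.0, -0.001, 0.0, 0.042], [-0.0, -0.279, 0.96, -166.398], [0.0, 0.0, 0.0, 1.0]]
socket [(0.85, [347.9, 170.7], 11257)]
clamp_bar []
clamp_lever [(0.68, [348.2, 180.4], 4528)]
module [(0.74, [345.6, 177.6], 4630), (0.65, [284.1, 326.5], 2305)]
```

View pics/w1.png

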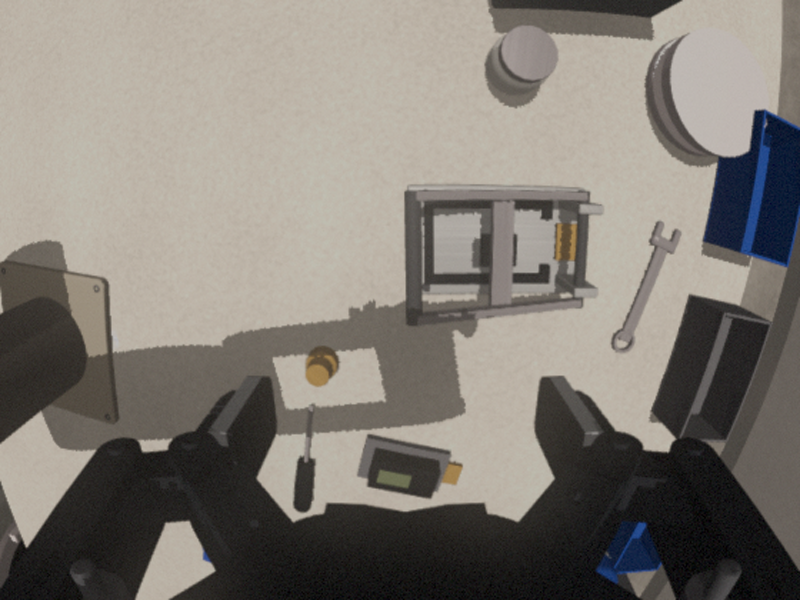

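The wrist view, scaled by 1.43, shows the socket square to the tool. The bar is at column 413, rows 190 to 322. The cradle wall's outer edges are at columns 425 and 551, and the module is at (405,465).

```bash
python3 - <<'E'
from h import *
from scipy.optimize import least_squares
W=snap("wrist"); C={'w':W,'scene':snap("scene"),'top':snap("top")}
k=560/800; wz=lambda x,y:np.array((x,y))*k
a=W['color'];  # arm may now block top view; poses fixed
for p,z in (((425,245),30),((551,245),30),((488,203),30),((488,285),30),((413,192),115),((413,320),115),((500,187),20)): print(p,np.round(ray(W,wz(*p),z),1))
sc=lambda x,y:np.array(((x-400)/4+327,154+y/4)); tp=lambda x,y:np.array((155+x/5,172+y/5))
b=[('w',wz(413,257)),('scene',sc(507,25)),('top',tp(213,323))]
for use in ([0,1],[0,2],[1,2],[0,1,2]):
    r=least_squares(lambda v:np.concatenate([proj(C[b[i][0]],v[None])[0]-b[i][1] for i in use]),[500,210,120.]); print(use,np.round(r.x,1),np.round(r.fun,1))
E
```

```text
(425, 245) [501.3 209.9  30. ]
(551, 245) [634.3 233.3  30. ]
(488, 203) [558.  264.1  30. ]
(488, 285) [574.8 178.7  30. ]
(413, 192) [478.2 265.3 115. ]
(413, 320) [496.3 155.1 115. ]
(500, 187) [569.4 282.7  20. ]
[0, 1] [486.9 210.7 116.3] [-0.2  0.2  0.6  0.2]
[0, 2] [487.4 210.  111. ] [ 0.   0.  -0.   0.1]
[1, 2] [486.7 208.8 117.2] [-0.  0. -0. -0.]
[0, 1, 2] [486.9 210.5 115.9] [-0.2  0.3  0.5  0.3 -0.5  0. ]
```

carry_out:
  targets:
    - [[-0.001,0.003,0.055,-0.01,0.085],[-0.002,0.006,0.11,-0.01,0.085],[-0.002,0.006,0.165,-0.01,0.085],[-0.002,0.006,0.21,-0.01,0.085],[-0.002,0.006,0.238,-0.01,0.085],[-0.002,0.006,0.238,-0.01,0.085],[-0.002,0.006,0.238,-0.01,0.0],[-0.002,0.006,0.238,-0.01,0.0],[-0.002,0.006,0.238,-0.01,0.0],[-0.002,0.006,0.238,-0.01,0.0],[-0.002,0.006,0.238,-0.01,0.0]]
  grip_force: 25

```text
clock: 4.72
tool_pos: [487.4, 209.1, 100.0]
tool_rot: [[-0.167, 0.986, 0.001], [0.986, 0.167, 0.0], [0.0, 0.001, -1.0]]
wrist_force: [1.8, 1.1, -0.2]
grip_width: 10.4
gripper_force: 22.2
```

```bash
python3 - <<'E'
from h import *
print(status.observe()['grip_width'],status.observe()['gripper_force'])
c=snap("scene"); u=proj(c,[[487,209,100]])[0].astype(int)
a=c['color'][u[1]-55:u[1]+45,u[0]-50:u[0]+50]
w=snap("wrist"); u=proj(w,[[487,209,110]])[0].astype(int); print(u)
b=w['color'][u[1]-70:u[1]+70,u[0]-70:u[0]+70] 
cv2.imwrite("pics/g1.png",np.hstack([cv2.resize(a,(400,400),interpolation=cv2.INTER_CUBIC),cv2.resize(b,(400,400),interpolation=cv2.INTER_CUBIC)]))
E
```

```text
10.411788746002545 22.159021496772766
[282 258]
```

View pics/g1.png

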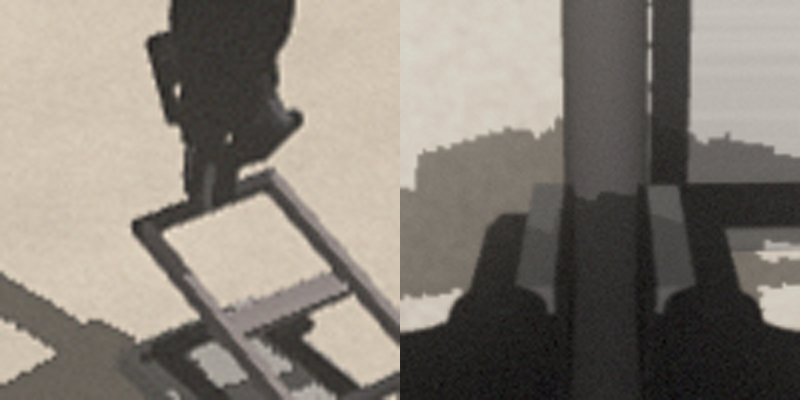

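The bar is held squarely between the pads (right crop, columns 560 to 640). Next I swing the lever along its arc.

carry_out:
  targets:
    - [[0,0.0102,-0.0279,0,0],[0,0.0252,-0.0539,0,0],[0,0.0444,-0.0768,0,0],[0,0.0674,-0.0961,0,0],[0,0.0934,-0.1111,0,0],[0,0.1215,-0.1213,0,0],[0,0.1511,-0.1265,0,0],[0,0.181,-0.1265,0,0],[0,0.1959,-0.1246,0,0],[0,0.2047,-0.1228,0,0],[0,0.2077,-0.1221,0,0],[0,0.2077,-0.1221,0,0]]

```text
clock: 6.32
tool_pos: [691.4, 243.7, 221.5]
tool_rot: [[-0.167, 0.986, -0.0], [0.986, 0.167, -0.0], [-0.0, -0.001, -1.0]]
wrist_force: [-0.3, -0.3, -0.1]
grip_width: 0.0
gripper_force: 0.0
```

```bash
python3 - <<'E'
from h import *
c=snap("scene"); u=proj(c,[[620,230,140]])[0].astype(int)
a=c['color'][u[1]-80:u[1]+60,u[0]-70:u[0]+70]; print(u-[70,80])
w=snap("wrist")
cv2.imwrite("pics/g2.png",np.hstack([cv2.resize(a,(400,400),interpolation=cv2.INTER_CUBIC),cv2.resize(w['color'],(400,300))[:].repeat(1,0) if 0 else cv2.copyMakeBorder(cv2.resize(w['color'],(400,300)),0,100,0,0,0)]))
E
```

```text
[319 100]
```

View pics/g2.png

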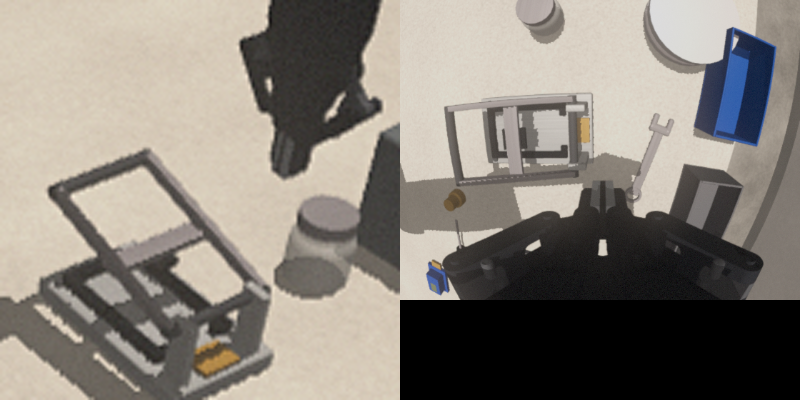

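The lever did not move: the grip slipped off the top of the bar, so the bar is lower than I estimated. I'll measure its height again using this second wrist view.

```bash
python3 - <<'E'
from h import *
from scipy.optimize import least_squares
w=snap("wrist"); s=snap("scene"); t=snap("top")
W1=dict(w); 
T=np.eye(4); T[:3,:3]=[[-0.157,.988,-.001],[.988,.157,0],[0,0,-1]]; T[:3,3]=[480.74,209.78,337.45]; W1['P']=T@w['hand_eye']
b=[(w,np.array([76.3,204.4])),(W1,np.array([413,257])*.7),(s,np.array([355,160.2])),(t,np.array([197.6,236.6]))]
for use in ([0,1],[0,2],[1,2],[0,1,2],[0,3],[0,1,2,3]):
    r=least_squares(lambda v:np.concatenate([proj(b[i][0],v[None])[0]-b[i][1] for i in use]),[490,210,110.]); print(use,np.round(r.x,1),np.round(r.fun,1))
np.save("w2.npy",w['color'])
g=cv2.resize(w['color'][120:280,40:300],None,fx=3,fy=3,interpolation=cv2.INTER_CUBIC); cv2.imwrite("pics/w2z.png",g)
E
```

```text
[0, 1] [487.9 209.7 118.5] [-0.  -0.1  0.   0.1]
[0, 2] [489.1 210.2 119.8] [ 0.2 -0.1 -0.2 -0.4]
[1, 2] [488.1 210.1 118.4] [ 0.2 -0.2 -0.5 -0.1]
[0, 1, 2] [488.1 209.9 118.7] [ 0.  -0.2  0.2  0.  -0.6 -0.2]
[0, 3] [486.6 208.9 116.7] [ 0.  0. -0.  0.]
[0, 1, 2, 3] [487.9 209.8 118.3] [ 0.1 -0.2 -0.   0.1 -0.7 -0.1 -0.5 -0.4]
```

View pics/w2z.png

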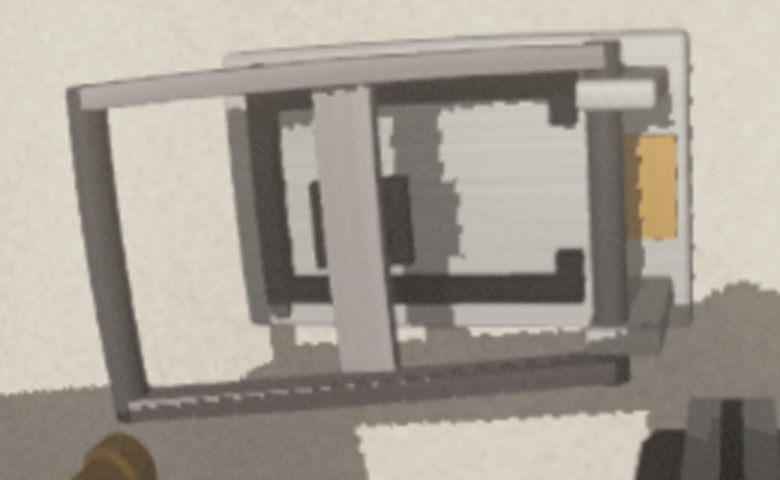

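```bash
python3 - <<'E'
from h import *
s=snap("scene"); w=snap("wrist"); st=status.observe(); p=st['tool_pos']; print(p,st['joints'])
print(proj(s,[p,p+[0,0,18.7]]),proj(w,[p,p+[0,0,18.7]]))
u=proj(s,[p])[0].astype(int); v=proj(w,[p])[0].astype(int)
f=lambda c,u:cv2.resize(c['color'][u[1]-40:u[1]+40,u[0]-40:u[0]+40],(400,400),interpolation=cv2.INTER_CUBIC)
A,B=f(s,u),f(w,v)
for q in(A,B): cv2.drawMarker(q,(200,200),(0,0,255),0,20,1)
cv2.imwrite("pics/tip.png",np.hstack([A,B]))
E
```

```text
[691.56303016 243.73786772 222.03796471] [1.54096878e+01 2.83836497e+01 5.85893004e+01 2.08023531e-03
 9.30083984e+01 5.77982263e+00]
[[416.92531175 167.46416245]
 [418.47408448 160.62257291]] [[283.45705116 250.74546673]
 [283.48430817 265.27323598]]
```

View pics/tip.png

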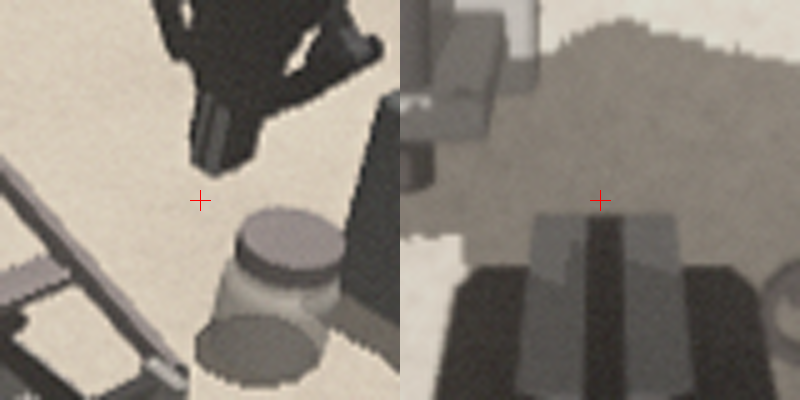

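The fingertips sit about 10 mm behind the nominal TCP: the scene crop shows the tip at (213,175) and the TCP mark at (200,200). I'll regrip about 12 mm lower with more force.

carry_out:
  targets:
    - [[0,-0.055,0,0,0.06],[0,-0.11,0,0,0.06],[0,-0.165,0,0,0.06],[0,-0.2067,0.02,0,0.06],[0,-0.2067,0.07,0,0.06],[0,-0.2067,0.115,0,0.06],[0,-0.2067,0.134,0,0.06],[0,-0.2067,0.134,0,0.0],[0,-0.2067,0.134,0,0.0],[0,-0.2067,0.134,0,0.0],[0,-0.2067,0.134,0,0.0]]
  grip_force: 60

```text
clock: 8.05
tool_pos: [487.0, 209.2, 88.9]
tool_rot: [[-0.167, 0.986, -0.002], [0.986, 0.167, -0.0], [0.0, -0.002, -1.0]]
wrist_force: [-9.4, -1.3, 3.9]
grip_width: 11.9
gripper_force: 58.6
```

carry_out:
  targets:
    - [[0,0.0045,-0.0142,0,0],[0,0.0102,-0.0279,0,0],[0,0.0172,-0.0412,0,0],[0,0.0252,-0.0539,0,0]]

```text
clock: 8.55
tool_pos: [510.0, 213.2, 142.6]
tool_rot: [[-0.168, 0.986, -0.006], [0.986, 0.168, -0.001], [0.0, -0.006, -1.0]]
wrist_force: [-13.7, -3.0, 4.3]
grip_width: 11.9
gripper_force: 58.6
```

carry_out:
  targets:
    - [[0,0.0192,-0.0229,0,0],[0,0.0422,-0.0422,0,0],[0,0.0682,-0.0572,0,0],[0,0.0963,-0.0674,0,0],[0,0.1259,-0.0726,0,0],[0,0.1558,-0.0726,0,0],[0,0.1707,-0.0707,0,0],[0,0.1795,-0.0689,0,0],[0,0.1815,-0.0684,0,0]]

```text
clock: 9.68
tool_pos: [689.5, 243.4, 218.2]
tool_rot: [[-0.167, 0.986, -0.002], [0.986, 0.167, -0.001], [-0.0, -0.002, -1.0]]
wrist_force: [-37.2, -10.9, 35.7]
grip_width: 10.5
gripper_force: 62.5
```

carry_out:
  targets:
    - [[0,-0.002,-0.008,0,0],[0,-0.002,-0.008,0,0.05],[0,-0.002,-0.008,0,0.05],[0,-0.002,-0.008,0,0.05],[0,-0.002,-0.06,0,0.06],[0,-0.03,-0.11,0,0.085],[0,-0.09,-0.14,0,0.085],[0,-0.09,-0.14,0,0.085]]

```text
clock: 10.68
tool_pos: [601.7, 228.8, 355.3]
tool_rot: [[-0.168, 0.986, 0.007], [0.986, 0.168, 0.002], [0.001, 0.007, -1.0]]
wrist_force: [0.4, 0.1, 0.8]
grip_width: 85.0
gripper_force: 0.0
```

```bash
python3 - <<'E'
from h import *
c=snap("wrist"); s=c['state']; print(s['clock'],s['tool_pos'],s['wrist_force'],s['grip_width'])
x,y,a=567.5,221.5,np.radians(9.6);t0=np.arctan2(25,170)
sc=snap("scene"); I=sc['color'].copy(); J=c['color'].copy()
for q,col in((1.65,(0,0,255)),(1.5,(0,255,0))):
    L=place(np.array([[85-172*np.cos(q+t0),k,75+172*np.sin(q+t0)] for k in(-49,49)]),x,y,a)
    for im,cam in((I,sc),(J,c)):
        u=np.round(proj(cam,L)).astype(int).tolist(); cv2.line(im,u[0],u[1],col,1)
for t in ("module",): 
  for d in silhouettes("wrist",t): print(t,d['conf'],d['at'],d['mask'].sum())
cv2.imwrite("pics/o1.png",np.hstack([cv2.resize(I[80:260,310:490],(400,400)),cv2.resize(J,(400,300)).copy() if 0 else cv2.resize(J[0:420,140:560],(400,400))]))
E
```

```text
10.675 [601.74411836 228.83089579 355.25706885] [0.42887898 0.12513009 0.84405009] 84.96779006340388
module 0.89 [219.1, 319.0] 2073
```

View pics/o1.png

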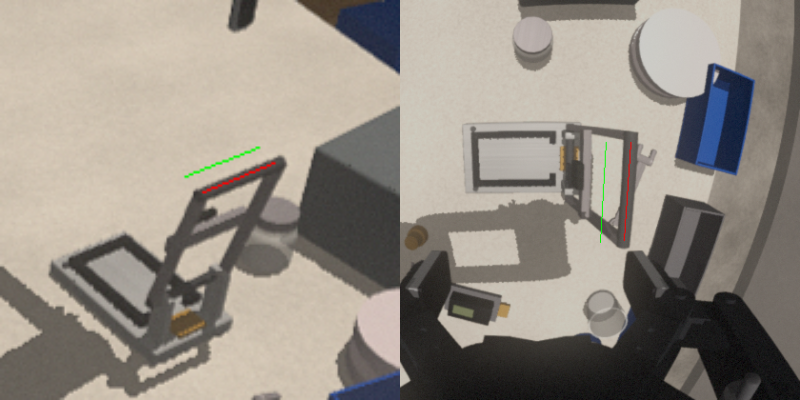

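The bar lies on the red overlay, which is the fully open position. Next I refine the socket from its black walls and the module from its mask, both in the wrist view.

```bash
cat >> h.py <<'E'
WALLS=[box(-68,-58,-45,45,20,30),box(-68,50,-45,-35,20,30),box(-68,50,35,45,20,30)]
REG=[box(-90,50,-57,57,20,20)]
def fitwalls(c,x0):
    g=c['color'].max(2)
    reg=cv2.resize(render(c,[place(p,*x0) for p in REG]),(560,420),interpolation=cv2.INTER_AREA)>0
    v=g[reg]; th,_=cv2.threshold(v.reshape(-1,1),0,255,cv2.THRESH_OTSU)
    m=reg&(g<th); return fit([(c,m)],WALLS,x0,step=(4,4,.03)),th
E
python3 - <<'E'
from h import *
c=snap("wrist")
print(fitwalls(c,[567.5,221.5,np.radians(9.6)]))
m=near("wrist","module",(219,319)); print(fit([(c,m['mask'])],MODULE,[523,-77,-.09]))
t=snap("top");m=near("top","module",(290,221)); print(m['at'],fit([(t,m['mask'])],MODULE,[523,-77,-.09]))
E
```

```text
((array([5.66948575e+02, 2.22895807e+02, 1.71853979e-01]), np.float64(0.11974984558369361)), 133.0)
(array([ 5.23550844e+02, -7.78591170e+01, -9.64830288e-02]), np.float64(0.0749716231555051))
[289.7, 222.6] (array([ 5.24218968e+02, -7.74165602e+01, -9.38909267e-02]), np.float64(0.10471248724055804))
```

carry_out:
  targets:
    - [[-0.036,-0.016,0.01,-0.16,0.085],[-0.072,-0.032,0.02,-0.33,0.085],[-0.109,-0.048,0.03,-0.49,0.085],[-0.145,-0.064,0.05,-0.65,0.085],[-0.181,-0.08,0.07,-0.82,0.085],[-0.217,-0.097,0.09,-0.98,0.085],[-0.253,-0.113,0.11,-1.15,0.085],[-0.2891,-0.1286,0.125,-1.309,0.085],[-0.2891,-0.1286,0.125,-1.309,0.085],[-0.2891,-0.1286,0.125,-1.309,0.085]]

```text
clock: 12.28
tool_pos: [524.8, -77.8, 224.7]
tool_rot: [[-0.995, 0.096, -0.001], [0.096, 0.995, 0.001], [0.001, 0.001, -1.0]]
wrist_force: [0.6, 0.4, -0.2]
grip_width: 84.8
gripper_force: 0.0
```

```bash
python3 - <<'E'
from h import *
c=snap("wrist"); s=c['state']; print(s['clock'],s['tool_pos'],np.round(s['tool_rot'],3).tolist())
for d in silhouettes("wrist","module"):
    p=d['mask']; print(d['conf'],d['at'],p.sum())
    if np.linalg.norm(ray(c,d['at'],20)[:2]-[523,-78])<50: print(fit([(c,p)],MODULE,[523,-77,-.09]))
E
```

```text
12.275 [524.81728439 -77.76434213 224.72058134] [[-0.995, 0.096, -0.001], [0.096, 0.995, 0.001], [0.001, 0.001, -1.0]]
0.87 [113.0, 14.9] 2797
0.6 [282.2, 180.1] 5134
(array([ 5.23558508e+02, -7.80173446e+01, -9.05970108e-02]), np.float64(0.04301364103522376))
0.56 [107.9, 310.5] 138
```

carry_out:
  targets:
    - [[0.001,0,0.055,0.003,0.085],[0.001,0,0.11,0.003,0.085],[0.001,0,0.16,0.003,0.085],[0.001,0,0.19,0.003,0.085],[0.001,0,0.2075,0.003,0.085],[0.001,0,0.2075,0.003,0.085],[0.001,0,0.2075,0.003,0.03],[0.001,0,0.2075,0.003,0.03],[0.001,0,0.2075,0.003,0.03],[0.001,0,0.2075,0.003,0.03]]
  grip_force: 50

```text
clock: 13.62
tool_pos: [523.8, -77.9, 18.0]
tool_rot: [[-0.995, 0.097, 0.001], [0.097, 0.995, -0.0], [-0.001, -0.0, -1.0]]
wrist_force: [0.3, 0.6, -0.0]
grip_width: 30.0
gripper_force: 0.0
```

```bash
python3 - <<'E'
from h import *
s=snap("scene"); w=snap("wrist"); st=status.observe(); p=st['tool_pos']
u=proj(s,[p])[0].astype(int); v=proj(w,[p])[0].astype(int)
f=lambda c,u,k:cv2.resize(c['color'][u[1]-k:u[1]+k,u[0]-k:u[0]+k],(400,400),interpolation=cv2.INTER_CUBIC)
A,B=f(s,u,50),f(w,v,120)
for q in(A,B): cv2.drawMarker(q,(200,200),(0,0,255),0,20,1)
cv2.imwrite("pics/mod.png",np.hstack([A,B]))
E
```

```text
(no output)
```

View pics/mod.png

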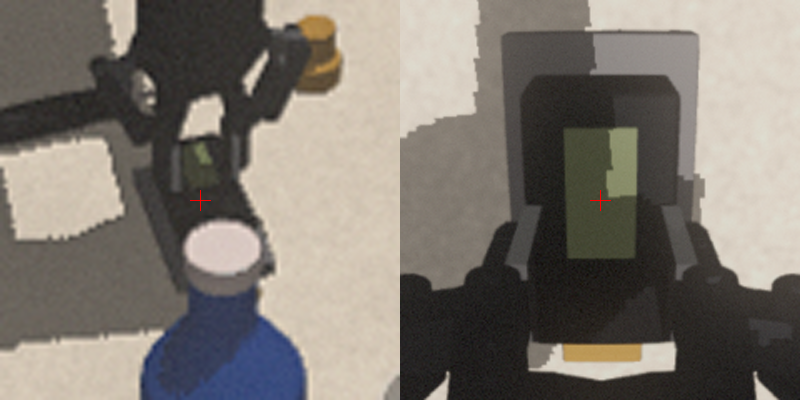

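The fingers straddle the housing top, with the tips near (540,205) and (660,205), but the pads never touched it. The tips really do sit well behind the TCP, so I go lower and close again.

carry_out:
  targets:
    - [[0,0,0,0,0.075],[0,0,0,0,0.075],[0,0,0.008,0,0.075],[0,0,0.016,0,0.075],[0,0,0.016,0,0.075],[0,0,0.016,0,0.03],[0,0,0.016,0,0.03],[0,0,0.016,0,0.03],[0,0,0.016,0,0.03]]
  grip_force: 50

```text
clock: 14.85
tool_pos: [524.0, -77.9, 2.0]
tool_rot: [[-0.995, 0.097, 0.001], [0.097, 0.995, -0.0], [-0.001, -0.0, -1.0]]
wrist_force: [0.1, 0.4, 3.0]
grip_width: 42.8
gripper_force: 52.4
```

Gripped at about 43 mm. Next I lift and carry the module to hover over the cradle.

carry_out:
  targets:
    - [[0,0,-0.03,0,0.03],[0,0,-0.08,0,0.03],[0,0.01,-0.13,0,0.03],[-0.002,0.06,-0.15,-0.05,0.03],[-0.005,0.115,-0.15,-0.12,0.03],[-0.008,0.17,-0.15,-0.19,0.03],[-0.011,0.225,-0.15,-0.25,0.03],[-0.013,0.275,-0.15,-0.269,0.03],[-0.0136,0.3035,-0.15,-0.269,0.03],[-0.0136,0.3035,-0.15,-0.269,0.03],[-0.0136,0.3035,-0.15,-0.269,0.03]]

```text
clock: 16.23
tool_pos: [566.0, 222.3, 150.9]
tool_rot: [[-0.985, -0.171, -0.001], [-0.171, 0.985, -0.001], [0.001, -0.001, -1.0]]
wrist_force: [-0.0, 0.4, -0.1]
grip_width: 42.8
gripper_force: 51.9
```

```bash
python3 - <<'E'
from h import *
w=snap("wrist"); s=w['state']; print(s['clock'],s['tool_pos'],np.round(s['tool_rot'],3).tolist(),s['grip_width'],s['wrist_force'])
def look(n,c):
    for d in silhouettes(n,"module"):
        print(n,round(d['conf'],2),d['at'],d['mask'].sum(),np.round(ray(c,d['at'],170)[:2]))
        if np.linalg.norm(ray(c,d['at'],170)[:2]-[567,223])<50:
            for z in(145,150,155): print(z,fit([(c,d['mask'])],MODULE,[567,223,.17],z=z))
look("wrist",w)
sc=snap("scene"); look("scene",sc)
t=snap("top"); look("top",t)
print(fitwalls(w,[567,222.9,.172]),fitwalls(sc,[567,222.9,.172]))
E
```

```text
16.225 [566.01353898 222.29541049 150.94057676] [[-0.985, -0.171, -0.001], [-0.171, 0.985, -0.001], [0.001, -0.001, -1.0]] 42.76432836726693 [-0.0280148   0.38711968 -0.1206092 ]
wrist 0.92 [284.9, 237.9] 22689 [551. 220.]
145 (array([5.66458614e+02, 2.22156732e+02, 1.71850693e-01]), np.float64(0.06925178209063942))
150 (array([5.65982596e+02, 2.21840673e+02, 1.69476182e-01]), np.float64(0.0914904378220569))
155 (array([5.65545170e+02, 2.21271779e+02, 1.73550991e-01]), np.float64(0.13778145207653314))
scene 0.94 [152.4, 330.6] 1744 [ 871. -403.]
scene 0.74 [156.9, 187.7] 936 [ 482. -306.]
scene 0.57 [375.9, 164.3] 846 [586. 209.]
145 (array([5.64408429e+02, 2.22883778e+02, 1.43032765e-01]), np.float64(0.3013159258107968))
150 (array([5.69911676e+02, 2.18702291e+02, 1.54777379e-01]), np.float64(0.3086565026092295))
155 (array([5.76197681e+02, 2.14064689e+02, 1.54250192e-01]), np.float64(0.31728002423141))
top 0.89 [360.5, 295.3] 864 [ 273. -237.]
top 0.82 [380.0, 150.5] 714 [ 682. -352.]
top 0.44 [414.9, 219.5] 1277 [ 467. -420.]
((array([5.67062750e+02, 2.21040517e+02, 1.50710285e-01]), np.float64(0.6668101361166406)), 120.0) ((array([5.70640197e+02, 2.19777927e+02, 1.98222654e-01]), np.float64(0.4947582993593477)), 126.0)
```

carry_out:
  targets:
    - [[-0.0008,0.0003,0.04,0,0.03],[-0.0008,0.0003,0.08,0,0.03],[-0.0008,0.0003,0.1,0,0.03],[-0.0008,0.0003,0.112,0,0.03],[-0.0008,0.0003,0.12,0,0.03],[-0.0008,0.0003,0.125,0,0.03],[-0.0008,0.0003,0.128,0,0.03],[-0.0008,0.0003,0.128,0,0.03]]

```text
clock: 17.52
tool_pos: [567.4, 223.5, 23.8]
tool_rot: [[-0.985, -0.171, 0.0], [-0.171, 0.985, 0.0], [-0.0, 0.0, -1.0]]
wrist_force: [0.1, -0.1, -1.6]
grip_width: 42.5
gripper_force: 51.9
```

carry_out:
  targets:
    - [[0,0,0.0015,0,0.03],[0,0,0.003,0,0.03],[0,0,0.003,0,0.03]]

```text
clock: 17.9
tool_pos: [567.6, 223.6, 22.0]
tool_rot: [[-0.985, -0.171, 0.001], [-0.171, 0.985, 0.0], [-0.001, 0.0, -1.0]]
wrist_force: [-5.6, -0.4, 8.4]
grip_width: 42.8
gripper_force: 53.0
```

carry_out:
  targets:
    - [[0,0,0.002,0,0.07],[0,0,0.002,0,0.07],[0,0,0.002,0,0.07],[0,0,-0.04,0,0.085],[0,0,-0.09,0,0.085],[0.02,0,-0.15,0,0.085],[0.05,0,-0.2,0,0.085],[0.08,0,-0.25,0,0.085],[0.08,0,-0.25,0,0.085]]

```text
clock: 19.02
tool_pos: [489.5, 210.5, 276.9]
tool_rot: [[-0.985, -0.172, 0.01], [-0.172, 0.985, 0.003], [-0.01, 0.001, -1.0]]
wrist_force: [0.8, 0.2, -0.0]
grip_width: 85.0
gripper_force: 0.0
```

```bash
python3 - <<'E'
from h import *
w=snap("wrist"); s=w['state']; print(s['clock'],s['tool_pos'],np.round(s['tool_rot'],3).tolist(),s['wrist_force'])
for n,c in(("wrist",w),("scene",snap("scene"))):
    for d in silhouettes(n,"module"):
        p=ray(c,d['at'],40)[:2]
        if np.linalg.norm(p-[567,223])<60: print(n,d['conf'],d['at'],d['mask'].sum(),fit([(c,d['mask'])],MODULE,[567,223,.17],z=20))
print(fitwalls(w,[567,222.9,.172]))
E
```

```text
19.025 [489.52223942 210.49255908 276.86605164] [[-0.985, -0.172, 0.01], [-0.172, 0.985, 0.003], [-0.01, 0.001, -1.0]] [ 0.81078646  0.22975154 -0.04421491]
wrist 0.57 [283.9, 229.6] 4053 (array([5.67212171e+02, 2.23458237e+02, 1.73617011e-01]), np.float64(0.022376002194921196))
scene 0.58 [367.1, 202.6] 647 (array([5.63513224e+02, 2.24617304e+02, 3.81173829e-02]), np.float64(0.3992885467693026))
((array([5.66425072e+02, 2.21864540e+02, 1.68768713e-01]), np.float64(0.6270177973336836)), 111.0)
```

The module is home: the fit puts it at (567.2, 223.5) with 2% mismatch. Now back to the bar to shut the lever.

carry_out:
  targets:
    - [[-0.025,0,-0.02,0.18,0.06],[-0.05,0,-0.045,0.36,0.06],[-0.075,0,-0.045,0.54,0.06],[-0.1,0,-0.045,0.72,0.06],[-0.13,0,-0.045,0.9,0.06],[-0.16,0,-0.045,1.08,0.06],[-0.19,-0.001,-0.045,1.26,0.06],[-0.2022,-0.0015,-0.045,1.44,0.06],[-0.2022,-0.0015,-0.045,1.571,0.06],[-0.2022,-0.0015,-0.045,1.571,0.06],[-0.2022,-0.0015,-0.045,1.571,0.06]]

```text
clock: 20.6
tool_pos: [687.5, 242.8, 314.0]
tool_rot: [[-0.174, 0.985, -0.002], [0.985, 0.174, -0.001], [-0.0, -0.002, -1.0]]
wrist_force: [-0.4, -0.8, -0.1]
grip_width: 60.0
gripper_force: 0.0
```

carry_out:
  targets:
    - [[0.001,0.0015,0.05,0,0.06],[0.001,0.0015,0.08,0,0.06],[0.001,0.0015,0.097,0,0.06],[0.001,0.0015,0.097,0,0.06],[0.001,0.0015,0.097,0,0.0],[0.001,0.0015,0.097,0,0.0],[0.001,0.0015,0.097,0,0.0],[0.001,0.0015,0.097,0,0.0]]
  grip_force: 60

```text
clock: 21.6
tool_pos: [688.6, 244.1, 220.8]
tool_rot: [[-0.171, 0.985, 0.0], [0.985, 0.171, 0.0], [0.0, 0.0, -1.0]]
wrist_force: [-7.2, -2.3, 7.2]
grip_width: 9.3
gripper_force: 57.9
```

carry_out:
  targets:
    - [[0,0,0,0,0.05],[0,0,0,0,0.05],[0,0,0.008,0,0.05],[0,0,0.012,0,0.05],[0,0,0.012,0,0.0],[0,0,0.012,0,0.0],[0,0,0.012,0,0.0],[0,0,0.012,0,0.0]]
  grip_force: 60

```text
clock: 22.6
tool_pos: [688.5, 244.0, 206.6]
tool_rot: [[-0.171, 0.985, -0.001], [0.985, 0.171, -0.0], [-0.0, -0.001, -1.0]]
wrist_force: [-5.9, -1.4, 1.9]
grip_width: 11.9
gripper_force: 58.6
```

carry_out:
  targets:
    - [[0,-0.0234,-0.0037,0,0],[0,-0.0534,-0.0037,0,0],[0,-0.0829,0.0016,0,0],[0,-0.1111,0.0118,0,0],[0,-0.1371,0.0268,0,0],[0,-0.16,0.0461,0,0],[0,-0.1793,0.069,0,0],[0,-0.1943,0.095,0,0],[0,-0.202,0.1145,0,0],[0,-0.2066,0.1319,0,0]]

```text
clock: 23.85
tool_pos: [486.1, 208.8, 74.9]
tool_rot: [[-0.171, 0.985, 0.002], [0.985, 0.171, 0.0], [0.0, 0.002, -1.0]]
wrist_force: [-1.2, -1.2, 5.2]
grip_width: 11.8
gripper_force: 69.4
```

carry_out:
  targets:
    - [[0,-0.001,0.005,0,0],[0,-0.0019,0.0095,0,0],[0,-0.0022,0.0125,0,0],[0,-0.0022,0.0125,0,0]]

```text
clock: 24.35
tool_pos: [483.4, 208.3, 62.0]
tool_rot: [[-0.171, 0.985, -0.0], [0.985, 0.171, -0.0], [-0.0, -0.0, -1.0]]
wrist_force: [-1.6, -1.7, -0.0]
grip_width: 11.4
gripper_force: 67.8
```

carry_out:
  targets:
    - [[0,0,0.002,0,0],[0,0,0.004,0,0],[0,0,0.004,0,0]]

```text
clock: 24.72
tool_pos: [483.4, 208.3, 60.7]
tool_rot: [[-0.171, 0.985, -0.0], [0.985, 0.171, -0.0], [-0.0, -0.0, -1.0]]
wrist_force: [-16.1, -5.5, 26.3]
grip_width: 11.7
gripper_force: 70.6
```

The lever is at its stop. I'll release it, then press gently on the bar with shut fingers to make sure it is fully down.

carry_out:
  targets:
    - [[0,0,0,0,0.05],[0,0,0,0,0.05],[0,0,0,0,0.05],[0,0,-0.04,0,0.05],[0,0,-0.055,0,0.0],[0,0,-0.055,0,0.0],[0,0,-0.055,0,0.0],[0,0,-0.055,0,0.0],[0,0,-0.055,0,0.0]]

```text
clock: 25.85
tool_pos: [482.8, 208.2, 112.1]
tool_rot: [[-0.171, 0.985, -0.001], [0.985, 0.171, -0.0], [-0.0, -0.002, -1.0]]
wrist_force: [0.6, -0.1, -0.9]
grip_width: -0.2
gripper_force: 0.0
```

```bash
python3 - <<'E'
from h import *
s=status.observe(); print(s['tool_pos'],s['grip_width'],s['wrist_force'])
E
```

```text
[482.77974163 208.18789157 112.12079218] -0.2279528008610193 [ 0.63208957 -0.14509219 -0.85583078]
```

Press down in small steps. The bar top should be met at a TCP height of about 85 to 95.

carry_out:
  targets:
    - [[0,0,0.008,0,0],[0,0,0.013,0,0],[0,0,0.016,0,0],[0,0,0.016,0,0]]

```text
clock: 26.35
tool_pos: [483.1, 208.3, 96.7]
tool_rot: [[-0.171, 0.985, -0.001], [0.985, 0.171, -0.0], [-0.0, -0.001, -1.0]]
wrist_force: [0.2, -0.5, -0.3]
grip_width: -0.2
gripper_force: 0.0
```

carry_out:
  targets:
    - [[0,0,0.003,0,0],[0,0,0.005,0,0],[0,0,0.005,0,0]]

```text
clock: 26.72
tool_pos: [483.2, 208.4, 91.9]
tool_rot: [[-0.171, 0.985, -0.0], [0.985, 0.171, -0.0], [-0.0, -0.0, -1.0]]
wrist_force: [0.5, 0.3, -1.0]
grip_width: -0.0
gripper_force: 0.0
```

carry_out:
  targets:
    - [[0,0,0.002,0,0],[0,0,0.004,0,0],[0,0,0.004,0,0]]

```text
clock: 27.1
tool_pos: [483.2, 208.3, 87.8]
tool_rot: [[-0.171, 0.985, -0.0], [0.985, 0.171, -0.0], [-0.0, -0.0, -1.0]]
wrist_force: [-0.2, 0.1, -0.8]
grip_width: 0.2
gripper_force: 0.0
```

carry_out:
  targets:
    - [[0,0,0.002,0,0],[0,0,0.004,0,0],[0,0,0.004,0,0]]

```text
clock: 27.48
tool_pos: [483.2, 208.3, 83.8]
tool_rot: [[-0.171, 0.985, -0.0], [0.985, 0.171, -0.0], [-0.0, -0.0, -1.0]]
wrist_force: [0.0, 0.3, -0.2]
grip_width: 0.1
gripper_force: 0.0
```

carry_out:
  targets:
    - [[0,0,0.002,0,0],[0,0,0.004,0,0],[0,0,0.004,0,0]]

```text
clock: 27.85
tool_pos: [483.7, 208.5, 82.7]
tool_rot: [[-0.171, 0.985, 0.001], [0.985, 0.171, 0.0], [-0.0, 0.001, -1.0]]
wrist_force: [-11.7, -4.0, 22.2]
grip_width: -0.2
gripper_force: 10.8
```

The bar is hard against its stop: 22 N with the tip at bar-top height. The shut tips sit 24 mm above the TCP. Next, hover over the round key.

carry_out:
  targets:
    - [[0,0,-0.05,0,0],[-0.01,0,-0.1,0,0],[-0.06,-0.005,-0.15,-0.12,0],[-0.115,-0.01,-0.15,-0.28,0],[-0.17,-0.015,-0.15,-0.44,0],[-0.225,-0.02,-0.15,-0.6,0],[-0.28,-0.025,-0.15,-0.76,0],[-0.335,-0.03,-0.15,-0.92,0],[-0.39,-0.035,-0.15,-1.08,0],[-0.445,-0.04,-0.15,-1.225,0],[-0.4848,-0.0422,-0.15,-1.225,0],[-0.4848,-0.0422,-0.15,-1.225,0]]

```text
clock: 29.35
tool_pos: [524.2, -279.2, 229.4]
tool_rot: [[-0.984, 0.177, -0.001], [0.177, 0.984, -0.0], [0.001, -0.0, -1.0]]
wrist_force: [-0.2, 0.3, 0.1]
grip_width: -0.1
gripper_force: 0.0
```

```bash
python3 - <<'E'
from h import *
w=snap("wrist"); s=w['state']; print(s['clock'],s['tool_pos'],np.round(s['tool_rot'],3).tolist())
for t,z in(("round_key",45),("bar_key",45),("square_key",45),("keypad",20)):
    for d in silhouettes("wrist",t):
        p=ray(w,d['at'],z); ys,xs=np.nonzero(d['mask']); b=[xs.min(),xs.max(),ys.min(),ys.max()]
        print(t,round(d['conf'],2),d['at'],d['mask'].sum(),np.round(p[:2],1),b)
        if t=="keypad" and d['mask'].sum()>3000: print(fit([(w,d['mask'])],KEYPAD,[524.5,-276.6,-.177]))
# white keys by brightness inside keypad top
reg=cv2.resize(render(w,[place(box(-95,95,-42,42,30,30),524.5,-276.6,-.177)]),(560,420),interpolation=cv2.INTER_AREA)>0
g=w['color'].min(2); m=(reg&(g>150)).astype(np.uint8)
n,l,st,ce=cv2.connectedComponentsWithStats(m)
for i in range(1,n):
    if st[i,4]>150:
        q=np.array([ray(w,(x,y),48)[:2] for y,x in zip(*np.nonzero(l==i))],np.float32); r=cv2.minAreaRect(q); print('white',st[i],np.round(r[0],1),np.round(r[1],1),round(r[2],1),np.round(q.mean(0),1))
c=snap("top"); u=proj(c,[[567,223,40]])
E
```

```text
29.35 [ 524.21889763 -279.19505555  229.4427758 ] [[-0.984, 0.177, -0.001], [0.177, 0.984, -0.0], [0.001, -0.0, -1.0]]
round_key 0.9 [287.0, 185.4] 757 [ 525.6 -275.6] [np.int64(270), np.int64(300), np.int64(170), np.int64(201)]
bar_key 0.78 [284.9, 236.5] 710 [ 584.1 -288.4] [np.int64(264), np.int64(307), np.int64(228), np.int64(244)]
square_key 0.62 [283.3, 131.6] 826 [ 466.8 -269.1] [np.int64(270), np.int64(299), np.int64(118), np.int64(146)]
keypad 0.68 [287.0, 162.1] 4532 [ 503.4 -271.4] [np.int64(244), np.int64(324), np.int64(97), np.int64(262)]
(array([ 5.27055737e+02, -2.78294832e+02, -1.67335313e-01]), np.float64(0.6536168502445046))
keypad 0.64 [559.0, 132.9] 175 [513.5 145.5] [np.int64(554), np.int64(559), np.int64(118), np.int64(166)]
white [287 119  13  28 212] [ 469.5 -259.2] [12.8 29. ] 80.1 [ 473.5 -257.9]
white [271 173  29  29 665] [ 526.5 -278. ] [30.7 31.3] 79.8 [ 526.  -277.5]
white [264 232  43  13 527] [ 584.9 -288.4] [48.3 14.7] 79.7 [ 585.3 -288. ]
```

carry_out:
  targets:
    - [[-0.0009,0.0024,0.05,0,0],[-0.0009,0.0024,0.1,0,0],[-0.0009,0.0024,0.15,0,0],[-0.0009,0.0024,0.185,0,0],[-0.0009,0.0024,0.199,0,0],[-0.0009,0.0024,0.205,0,0],[-0.0009,0.0024,0.209,0,0],[-0.0009,0.0024,0.212,0,0],[-0.0009,0.0024,0.212,0,0]]

```text
clock: 30.78
tool_pos: [527.2, -274.8, 19.4]
tool_rot: [[-0.985, 0.173, 0.002], [0.173, 0.985, -0.001], [-0.002, -0.001, -1.0]]
wrist_force: [1.3, 1.1, 3.7]
grip_width: 0.2
gripper_force: 1.7
```

carry_out:
  targets:
    - [[0,0,0.002,0,0],[0,0,0.004,0,0],[0,0,0.005,0,0],[0,0,0.005,0,0]]

```text
clock: 31.28
tool_pos: [527.4, -274.8, 16.0]
tool_rot: [[-0.985, 0.173, 0.002], [0.173, 0.985, -0.001], [-0.002, -0.001, -1.0]]
wrist_force: [-5.0, 5.2, 22.4]
grip_width: -0.0
gripper_force: 11.2
```

carry_out:
  targets:
    - [[0,0,-0.005,0,0],[0,0,-0.02,0,0],[0,0,-0.05,0,0],[-0.03,-0.002,-0.05,0,0],[-0.058,-0.0035,-0.05,0,0],[-0.058,-0.0035,-0.05,0,0],[-0.058,-0.0035,-0.05,0,0]]

```text
clock: 32.15
tool_pos: [581.5, -287.5, 62.5]
tool_rot: [[-0.985, 0.173, -0.002], [0.173, 0.985, 0.001], [0.002, 0.0, -1.0]]
wrist_force: [-0.4, -0.3, 0.4]
grip_width: 0.4
gripper_force: 0.0
```

carry_out:
  targets:
    - [[-0.0025,0,0.015,0,0],[-0.0025,0,0.03,0,0],[-0.0025,0,0.038,0,0],[-0.0025,0,0.042,0,0],[-0.0025,0,0.0445,0,0],[-0.0025,0,0.0445,0,0]]

```text
clock: 32.9
tool_pos: [585.2, -288.3, 19.0]
tool_rot: [[-0.985, 0.173, 0.0], [0.173, 0.985, -0.0], [-0.0, -0.0, -1.0]]
wrist_force: [-2.6, 0.7, 2.3]
grip_width: -0.1
gripper_force: 1.8
```

carry_out:
  targets:
    - [[0,0,0.002,0,0],[0,0,0.004,0,0],[0,0,0.005,0,0],[0,0,0.005,0,0]]

```text
clock: 33.4
tool_pos: [585.7, -288.5, 16.1]
tool_rot: [[-0.985, 0.173, 0.001], [0.173, 0.985, -0.001], [-0.001, -0.001, -1.0]]
wrist_force: [-8.5, 5.2, 19.5]
grip_width: -0.0
gripper_force: 9.5
```

Bottomed. I'll let the key up, retreat, and check the final state.

carry_out:
  targets:
    - [[0,0,-0.005,0,0],[0,0,-0.02,0,0],[0,0,-0.06,0,0],[0,0,-0.12,0,0],[0.03,0,-0.18,0,0],[0.06,0,-0.22,0,0],[0.06,0,-0.22,0,0],[0.06,0,-0.22,0,0]]

```text
clock: 34.4
tool_pos: [526.0, -277.9, 233.8]
tool_rot: [[-0.985, 0.173, 0.001], [0.173, 0.985, -0.0], [-0.001, -0.0, -1.0]]
wrist_force: [0.5, -0.4, -0.3]
grip_width: 0.0
gripper_force: 0.0
```

```bash
python3 - <<'E'
from h import *
s=snap("scene"); t=snap("top"); a,d=567.1,222.9
for n,c in (("scene",s),("top",t)):
    for D in silhouettes(n,"clamp_lever")[:2]: print(n,D['conf'],D['at'],D['mask'].sum())
# edge-free check: compare lever model IoU over angle in both views
t0=np.arctan2(25,170)
for n,c in (("scene",s),("top",t)):
    D=[q for q in silhouettes(n,"clamp_lever") if np.hypot(*(ray(c,q['at'],90)[:2]-[567,223]))<70]
    if not D: print(n,'none'); continue
    m=cv2.resize(D[0]['mask'].astype(np.uint8),None,fx=4,fy=4,interpolation=cv2.INTER_NEAREST)
    for q in(0,.05,.1,.15,.3):
        f=q+t0; R=lambda r,y0,y1,w:np.array([[85-x*np.cos(f)-z*np.sin(f),y,75+x*np.sin(f)-z*np.cos(f)] for x in r for y in(y0,y1) for z in(-w,w)])
        L=[R((165,179),-59,59,7),R((0,172),49,59,5),R((0,172),-59,-49,5),R((76,96),-49,49,4)]
        r=render(c,[place(p,a,d,.172) for p in L]); print(n,q,round((r&m).sum()/(r|m).sum(),3))
st=status.observe(); print(st['clock'],st['tool_pos'],st['wrist_force'])
E
```

```text
scene 0.74 [372.1, 185.0] 998
top 0.73 [194.3, 215.1] 729
scene 0 0.512
scene 0.05 0.372
scene 0.1 0.242
scene 0.15 0.174
scene 0.3 0.106
top 0 0.624
top 0.05 0.601
top 0.1 0.523
top 0.15 0.425
top 0.3 0.21
34.7 [ 525.68872872 -277.46062364  232.03941604] [ 0.37162547 -0.89426128 -0.7992797 ]
```

Both views fit best with the lever at 0 (shut). Handing in.

```bash
python3 -c "
from bench import manip; print(manip.job_done())"
```

```text
the job is handed in; nothing more can be done
None
```

The job is handed in: the lever was swung fully open, the module laid home with its tongue to the hinge, the lever shut to its stop, and the round and then the bar key each pressed to the bottom and let up, with the first lever swing redone after the grip slipped (about 35 s of 72 s used; no verdict was returned).

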